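# Lock the teardown turntable with its bolt

## Robot

A 6-joint arm with a two-finger parallel gripper is mounted at the origin on the work surface. World frame = base frame: x ahead of the robot, y to its left, z up, the work surface at z = 0. Lengths are in m, angles in rad, forces in N, time in s.
With the tool pointing down it reaches from about 0.25 to 0.775 m from the base axis. Payload 4 kg.
Tool frame: the origin (TCP) lies between the finger pads; the fingertips stand 8 mm ahead of it and the grasp point (between the pads) lies 11 mm behind it; z points along the fingers, y is the line along which they close (so a half turn about z gives the same grasp; the last joint's range is limited). The gripper opens to 94 mm and grips with 3 to 60 N. Pads are 16 mm wide; open, the fingers measure 119 mm over their backs; the gripper's body (75 mm by 177 mm) begins 78 mm behind the grasp point.
Start: joints at [-1.415, 0.087, 1.371, -0, 1.684, -0.103], TCP at [0.141, -0.532, 0.214] pointing down, gripper open.
Joint ranges: [-3.1, 3.1], [-0.76, 2.03], [0.27, 2.55], [-1.08, 4.22], [0.17, 2.65], [-2.57, 2.57]. Speed limits (rad/s): [2.79, 2.79, 3.14, 3.14, 3.14, 3.14].

## Interface

Orientations are given as [roll, pitch, yaw] about the fixed x, y, z axes, in that order (R = Rz(yaw) Ry(pitch) Rx(roll)).
In Python, from station import env gives the robot as it stands.
- The arm moves only by the tool drive_tool, never from a script. Its argument "deltas" is a list of rows, each a list of 2 entries, a list of its own where there are three numbers: the shift along the world's x, y, z each as a share of 0.03 m, from -1 to 1, then the turn about the world's z as a share of 5 degrees, from -1 to 1. A call has 1 to 12 rows; each row shifts and turns the commanded pose from where the row before left it; what a row does not reach is not made up. A row lasts 1/12 s, in which the tool goes at most 41.7 mm and 7.16 degrees, less where a joint would pass 70% of its speed; a pose out of reach is approached as far as the arm can. A call with a number of a shift or a turn outside -1 to 1 is refused whole. A call with a gripper value outside its range is refused whole. "fingers" is the gripper's target within -1 to 1 (fully open at 1, half-way at 0, shut at -1), set as the call begins (left out, the last holds). The fingers move at their own pace and stop on an object; "squeeze" is the grip in N (left out, the last holds). Time passes only in rows, so rows that do not move let the fingers close. It gives the time, the measured TCP pose, the force, the opening and the grip force at its end, in the units of the state.
- env.get_obs(): the state, without advancing time (a new reading comes with each control period).
- env.camera(name): name is "side" or "top"; returns a dict with "frame" (384x512x3 uint8, red, green, blue), "mtx" (3x3 intrinsics, pixels), "D" ([k1, k2, p1, p2, k3] as OpenCV has them; the pictures are not rectified), "rvec" (rotation vector, rad) and "tvec" (3), from world to camera coordinates, as OpenCV has them. Camera axes: x right, y down, z forward; pixel columns grow to the right and rows downward; lengths in m; the calibration is good to about 2 mm. A picture is of the moment at which its call begins. There is no depth.
- env.sign_off(): hands the job in; it is judged then, once.
The state is a dict: "t": time; "qpos": joint angles; "dq": joint speeds; "joint_torque": joint torques, N m; "tool_pos": TCP position; "tool_rot": TCP orientation; "contact_force": force on the tool from outside, world axes, zero at the start; "ft_torque": the same for the moment, N m; "opening": opening from 0.0 (shut) to 1.0 (fully open); "gripper_force": force on a finger pad.
Only numpy, scipy, OpenCV 4.12 (cv2) and the standard library are available. Lean on these libraries where they do the work, as an engineer would, in place of code of your own. Each camera call takes 0.05 s, during which the arm holds its last target. There are 200 camera calls.

## Task

Lock the turntable of the teardown fixture so that it cannot turn: with a fingertip push its upright handle round until one of the two rim slots faces the sliding bolt (either slot will do), then push the bolt's thumb tab towards the disc until the bolt is fully home in the slot, and come away. Only push, gently: do not grip or lift anything, leave the motor sitting in its nest, and leave the screwdriver, the pliers and the housing where they lie.

Things in the scene. Friction and masses are not known exactly. Their poses are not given: they have to be found in the camera images.
- fixture: Rotary teardown fixture bolted to the bench, it cannot move: round grey base under the steel locking disc and, on one side, a grey bolt bed 56 mm wide, 22 mm high, that ends 172 mm from the disc's axis. Origin: on the bench under the disc's axis, z up; +x runs level from the axis along the middle of the bolt bed: the bolt slides on this line.
- turntable: Plain steel locking disc, 190 mm across, 10 mm thick, top 32 mm above the bench. Turns about the fixture's axis either way without stops and stays where left; 2.6 N sideways on the handle turns it. Two rim slots lie on its own +x and -x, the handle on its +y. Origin on its axis at bench height, z up. A slot faces the bolt when its x is parallel to the fixture's x, either way round.
- slot_a (a point): Middle of the mouth of one rim slot, at the disc's top and edge, 95 mm from its axis. Both slots are open at the rim, 20 mm wide and 26 mm deep, the mouth flared to 34 mm. The bolt's tapered nose pulls the disc true if the slot is within 0.08 rad of it.
- slot_b (a point): The same point of the other slot, on the opposite side of the disc. The two slots are alike.
- handle (a point): Centre of the top of the turning handle: an upright black cylinder, 20 mm across and 45 mm tall, fixed on the disc 78 mm from its axis and 90 degrees from both slots; foot 32 mm, top 77 mm above the bench. A ring of small screw heads and the black nest ring (74 mm across, top 44 mm above the bench) lie inside of it.
- bolt: Sliding bolt: flat steel bar 15 mm wide, 8 mm thick, nose tapered to 8 mm. Slides on the fixture's x only (about 2.5 N) and stays where left. Origin: tip of the nose, bar's underside, 23 mm above the bench; x as the fixture's, from nose to tail. The tip is 101 to 107 mm from the disc's axis when drawn, 73 mm when fully home, at a firm stop. It meets the disc: only a slot lets it in.
- thumb_tab (a point): Centre of the outer (rear) face of the bolt's thumb tab, 63 mm behind the nose tip: the face to push towards the disc. The tab is an upright steel plate across the bolt's tail, 30 mm wide, 5 mm thick, from 29 to 58 mm above the bench. Behind it is only the bolt bed (22 mm high, with 4 mm guide rails), then the bench.
- keeper (a point): Middle of the top of the dark keeper bridge that the bolt runs under: fixed, 18 mm long, 40 mm wide, 39 mm high above the bench, 112 to 130 mm from the disc's axis.
- motor: Small motor, upright cylinder 55 mm across and 34 mm tall with a thin shaft 10 mm long on top, standing loose in the nest ring on the disc's centre; underside (origin) 32 mm, tip of the shaft 76 mm above the bench. Rides round with the disc.
- screwdriver: Loose screwdriver, 180 mm long, lying on the bench on the side of the disc away from the bolt. Origin under its middle. Leave it alone.
- pliers: Loose pliers with blue handles, about 139 mm long, 53 mm wide, 14 mm high, lying on the bench on one side of the bolt bed. Origin near the pivot. Leave them alone.
- housing: Loose open black plastic housing, 64 x 46 x 34 mm, standing on the bench on the other side of the bolt bed. Origin under its middle. Leave it alone.
Things that resemble listed ones, but are neither listed nor needed, are in the scene too. There is more than one size of the motor; the job needs the largest.

How it is judged:
By the outcome, as a careful person would: the job done as asked, in the order asked, and still so for the second after the job is handed in, with the robot touching nothing.
It also fails if it takes over 54 s, if anything falls off the work surface, if the arm or the gripper's body presses on something with over 40 N, if the wrist force passes 120 N, or if a joint passes its speed limit or range.

## Working session

There is one attempt and no reset: what is moved stays moved. The work goes in short steps, Python scripts to look and compute and a tool call to move; the robot and the scene stay as the last step left them, time stands still between calls to the robot, and variables do not carry over. Pictures are saved under pics/ and viewed, at most 10 in all, crops included, and the job is handed in when it is done.

Besides the shell and the picture viewer there is one more tool, called as name(argument=value, ...), one argument or row to a line, values as JSON. drive_tool: Moves the arm, as the interface text tells. Shift numbers are shares of 0.03 m and turn numbers shares of 5 degrees, none past 1 either way. Its arguments: {"type":"object","properties":{"deltas":{"type":"array","items":{"type":"array"}},"fingers":{"type":"number"},"squeeze":{"type":"number"}},"required":["deltas"]}

```bash
mkdir -p pics
cat > h.py <<'E'
import numpy as np, cv2
from station import env
def ray(c,uv):
    p=cv2.undistortPoints(np.array([[uv]],float),c["mtx"],c["D"])[0,0]
    R=cv2.Rodrigues(np.array(c["rvec"],float))[0]; t=np.array(c["tvec"],float).ravel()
    return -R.T@t, R.T@np.array([p[0],p[1],1])
def onz(c,uv,z):
    o,d=ray(c,uv); return (o+d*(z-o[2])/d[2])[:2]
def proj(c,P):
    return cv2.projectPoints(np.array(P,float).reshape(-1,1,3),c["rvec"],c["tvec"],c["mtx"],c["D"])[0][:,0]
def save(c,n,crop=None,s=1):
    f=c["frame"][:,:,::-1]
    if crop: x0,y0,x1,y1=crop; f=f[y0:y1,x0:x1]
    cv2.imwrite(n,cv2.resize(f,None,fx=s,fy=s,interpolation=cv2.INTER_CUBIC))
E
python3 - <<'E'
from h import *
import pickle
for n in("top","side"):
    c=env.camera(n); save(c,f"pics/{n}0.png",s=1.5); pickle.dump(c,open(n+"0.pkl","wb"))
    print(n,ray(c,(256,192)))
print(env.get_obs())
E
```

```text
top (array([ 0.42198634, -0.02167749,  1.09445006]), array([ 0.1305765 ,  0.00572362, -0.99154366]))
side (array([ 0.49634564, -0.86833324,  0.67153501]), array([ 0.06959836,  0.82268365, -0.56440556]))
{'t': 0.1, 'qpos': array([-1.41508491e+00,  8.79189251e-02,  1.37210025e+00,  1.14226445e-05,
        1.68357463e+00, -1.03075249e-01]), 'dq': array([-0.00092175, -0.00154129, -0.00135767, -0.0002585 ,  0.00142281,
       -0.00083682]), 'joint_torque': array([ 2.82610927e-03, -3.41248405e+01, -3.03303194e+01,  7.20637827e-02,
        3.04245937e-02, -9.42601628e-05]), 'tool_pos': array([ 0.14068865, -0.53121656,  0.21240197]), 'tool_rot': array([-3.13960329e+00, -2.17196389e-04,  2.58787728e-01]), 'contact_force': array([-0.01911793, -0.12738406, -0.32650382]), 'ft_torque': array([-0.04704748, -0.01132452, -0.02171854]), 'gripper_force': 0.0, 'opening': 0.9971571938973844}
```

View pics/top0.png

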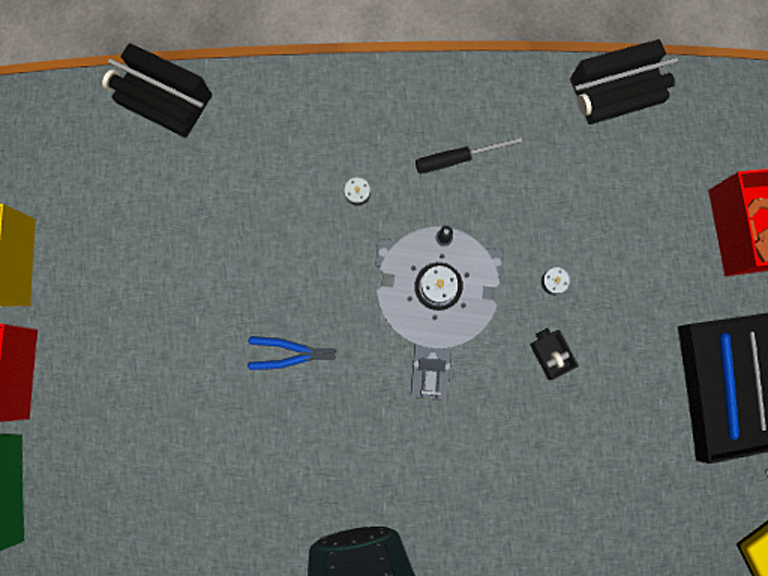

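View pics/side0.png

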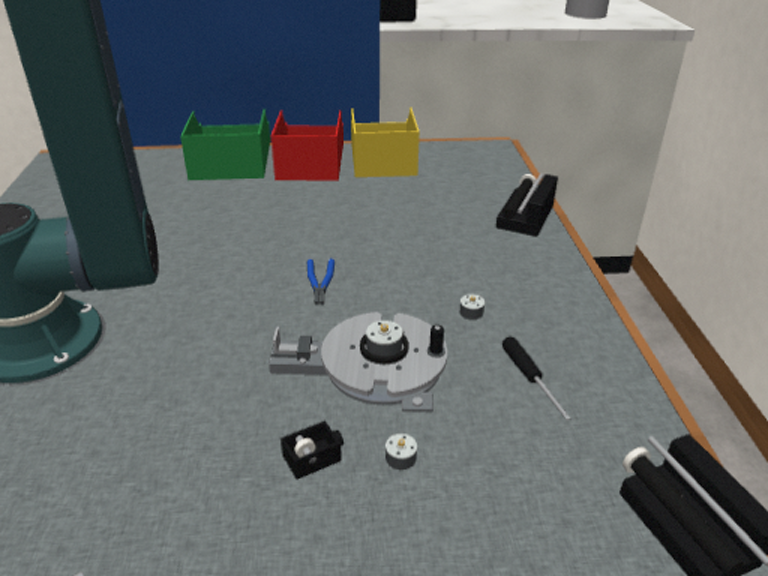

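The top view shows the disc near (438,287)/1.5, the handle on its far side at (446,231)/1.5, and the slots at left (385,285)/1.5 and right (490,293)/1.5. The bolt and tab are on the near side at (430,393)/1.5.

```bash
cat > m.py <<'E'
from h import *
def rectify(c,z,cx,cy,half=0.2,res=0.0005):
    n=int(2*half/res); i,j=np.mgrid[:n,:n]
    X=cx+half-i*res; Y=cy+half-j*res
    uv=proj(c,np.stack([X,Y,np.full_like(X,z)],-1)).astype(np.float32).reshape(n,n,2)
    return cv2.remap(c["frame"],uv[...,0],uv[...,1],cv2.INTER_CUBIC)
E
python3 - <<'E'
from m import *
import pickle
c=pickle.load(open("top0.pkl","rb")); q=lambda u,v:np.array([u,v])/1.5
for n,uv,z in(("c",(438,287),.032),("handle",(446,231),.077),("sA",(381,285),.032),("sB",(494,293),.032),("tab",(430,393),.058),("keeper",(432,365),.039)): print(n,onz(c,q(*uv),z))
# disc circle fit: bright low-saturation pixels
f=c["frame"]; hsv=cv2.cvtColor(f,cv2.COLOR_RGB2HSV)
m=((hsv[...,2]>135)&(hsv[...,1]<40)).astype(np.uint8)
m[:140]=0;m[235:]=0;m[:,:245]=0;m[:,340:]=0
k,l,s,_=cv2.connectedComponentsWithStats(m); b=1+np.argmax(s[1:,4]); print(s[b])
ct=max(cv2.findContours((l==b).astype(np.uint8),0,cv2.CHAIN_APPROX_NONE)[0],key=len)[:,0]
P=np.array([onz(c,p,.032) for p in ct])
x=np.array([*onz(c,q(438,287),.032)])
from scipy.optimize import least_squares
r=least_squares(lambda x:np.hypot(*(P-x[:2]).T)-.0945,x,loss="soft_l1",f_scale=.001)
print("fit",r.x,np.median(abs(r.fun)))
g=rectify(c,.032,*r.x); cv2.imwrite("pics/rect.png",g[:,:,::-1][:800])
E
```

```text
c [ 0.56197242 -0.09901496]
handle [ 0.64048121 -0.11018169]
sA [ 0.56665742 -0.01098619]
sB [ 0.55102104 -0.18567978]
tab [ 0.40030536 -0.08125027]
keeper [ 0.44205155 -0.08632468]
[ 251  151   83   82 4066]
fit [ 0.56317324 -0.09864342] 0.0009756952007386396
```

View pics/rect.png

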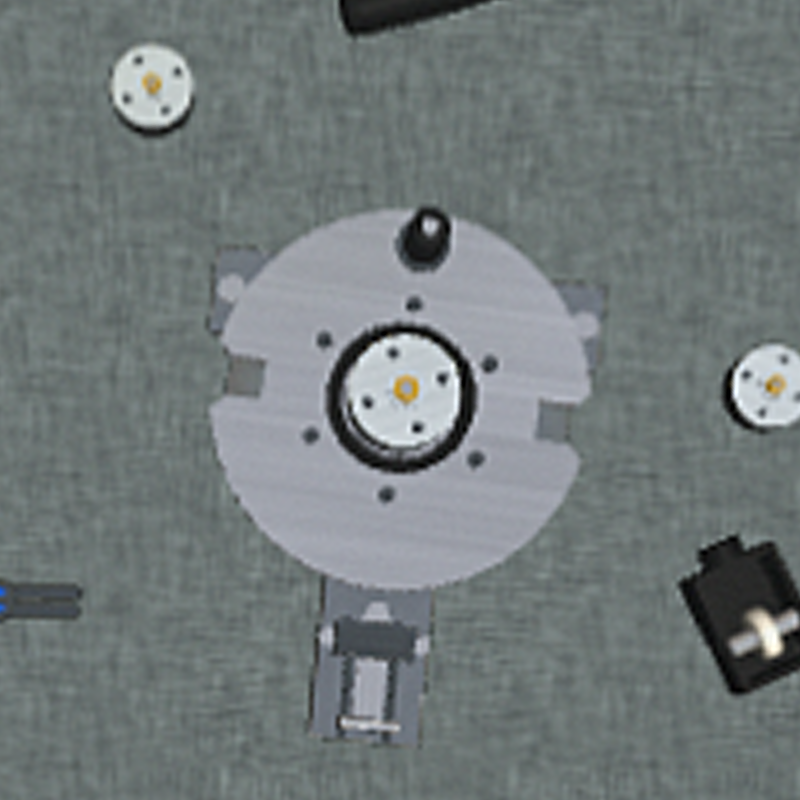

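The rectified view (0.5 mm/px) gives centre (400,400), slots at (237,377) and (560,423), handle foot near (423,250), nose at (378,610) and tab at (370,722). So the handle is at -8.1°, the slots at 82°/-98° and the bolt line at 174°. I will push the handle counter-clockwise by about 92°, with the tool x tangential.

drive_tool(
  deltas=[
    [[0.97, 0.76, 0], 0.8],
    [[0.97, 0.76, 0], 0.8],
    [[0.97, 0.76, 0], 0.8],
    [[0.97, 0.76, 0], 0.8],
    [[0.97, 0.76, 0], 0.8],
    [[0.97, 0.76, 0], 0.8],
    [[0.97, 0.76, 0], 0.8],
    [[0.97, 0.76, 0], 0.8],
    [[0.97, 0.76, 0], 0.8],
    [[0.97, 0.76, 0], 0.8],
    [[0.97, 0.76, 0], 0.8],
    [[0.97, 0.76, 0], 0.8],
  ],
  fingers=-1,
  squeeze=10,
)

```text
t: 1.1
tool_pos: [0.491, -0.2565, 0.213]
tool_rot: [-3.141, 0.0, 1.1]
contact_force: [0.1, -1.5, 0.9]
opening: 0.184
gripper_force: 0.0
```

drive_tool(
  deltas=[
    [[0.97, 0.76, 0], 0.8],
    [[0.97, 0.76, 0], 0.8],
    [[0.97, 0.76, 0], 0.8],
    [[0.97, 0.7, 0], 0.8],
    [[0.97, 0.6, 0], 0.8],
    [[0, 0, 0], 0],
    [[0, 0, 0], 0],
    [[0, 0, 0], 0],
  ],
)

```text
t: 1.77
tool_pos: [0.6349, -0.1509, 0.2127]
tool_rot: [-3.14, 0.0, 1.445]
contact_force: [-0.9, -0.4, 0.1]
opening: 0.006
gripper_force: 0.0
```

drive_tool(
  deltas=[
    [[0, 0, -0.9], 0],
    [[0, 0, -0.9], 0],
    [[0, 0, -0.9], 0],
    [[0, 0, -0.9], 0],
    [[0, 0, -0.9], 0],
    [[0, 0, -0.65], 0],
    [[0, 0, 0], 0],
    [[0, 0, 0], 0],
  ],
)

```text
t: 2.43
tool_pos: [0.6337, -0.1516, 0.0583]
tool_rot: [-3.139, -0.0, 1.444]
contact_force: [-0.6, -0.5, -0.3]
opening: 0.002
gripper_force: 0.0
```

Run:
```python
from h import *
c=env.camera("side"); save(c,"pics/s1.png",(170,180,340,290),4)
```

```text
(no output)
```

View pics/s1.png

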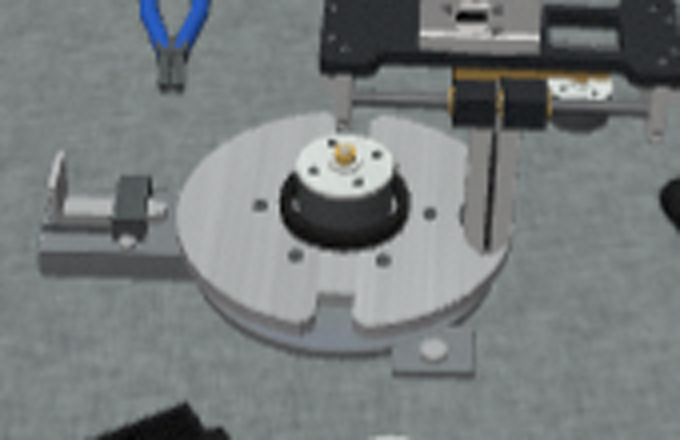

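The fingertips stand beside the handle, just above the disc, and touch nothing. Next I'll work out the arc.

Run:
```python
import numpy as np
c=np.array([.5632,-.0986]); p=np.array([.6337,-.1516])
th=np.radians(np.linspace(-37,64,25)); r=np.interp(np.arange(25),[0,6],[88,80.0])/1000
F=c+r[:,None]*np.c_[np.cos(th),np.sin(th)]
d=np.diff(np.vstack([p,F[1:]]),axis=0)/.03
yaw=np.maximum(82.7,np.degrees(th)+103); dy=np.diff(yaw)/5
print([[[round(a,2),round(b,2),0],round(y,2)] for (a,b),y in zip(d,dy)])
```

```text
[[[np.float64(0.08), np.float64(0.2), 0], np.float64(0.0)], [[np.float64(0.07), np.float64(0.2), 0], np.float64(0.0)], [[np.float64(0.05), np.float64(0.21), 0], np.float64(0.0)], [[np.float64(0.04), np.float64(0.21), 0], np.float64(0.03)], [[np.float64(0.02), np.float64(0.2), 0], np.float64(0.84)], [[np.float64(0.0), np.float64(0.2), 0], np.float64(0.84)], [[np.float64(0.03), np.float64(0.19), 0], np.float64(0.84)], [[np.float64(0.02), np.float64(0.19), 0], np.float64(0.84)], [[np.float64(0.0), np.float64(0.2), 0], np.float64(0.84)], [[np.float64(-0.01), np.float64(0.2), 0], np.float64(0.84)], [[np.float64(-0.02), np.float64(0.19), 0], np.float64(0.84)], [[np.float64(-0.04), np.float64(0.19), 0], np.float64(0.84)], [[np.float64(-0.05), np.float64(0.19), 0], np.float64(0.84)], [[np.float64(-0.07), np.float64(0.18), 0], np.float64(0.84)], [[np.float64(-0.08), np.float64(0.18), 0], np.float64(0.84)], [[np.float64(-0.09), np.float64(0.17), 0], np.float64(0.84)], [[np.float64(-0.11), np.float64(0.17), 0], np.float64(0.84)], [[np.float64(-0.12), np.float64(0.16), 0], np.float64(0.84)], [[np.float64(-0.13), np.float64(0.15), 0], np.float64(0.84)], [[np.float64(-0.14), np.float64(0.14), 0], np.float64(0.84)], [[np.float64(-0.15), np.float64(0.13), 0], np.float64(0.84)], [[np.float64(-0.16), np.float64(0.12), 0], np.float64(0.84)], [[np.float64(-0.17), np.float64(0.1), 0], np.float64(0.84)], [[np.float64(-0.17), np.float64(0.09), 0], np.float64(0.84)]]
```

drive_tool(
  deltas=[
    [[0.08, 0.2, 0], 0],
    [[0.07, 0.2, 0], 0],
    [[0.05, 0.21, 0], 0],
    [[0.04, 0.21, 0], 0],
    [[0.02, 0.2, 0], 0.84],
    [[0, 0.2, 0], 0.84],
    [[0.03, 0.19, 0], 0.84],
    [[0.02, 0.19, 0], 0.84],
    [[0, 0.2, 0], 0.84],
    [[-0.01, 0.2, 0], 0.84],
    [[-0.02, 0.19, 0], 0.84],
    [[-0.04, 0.19, 0], 0.84],
  ],
)

```text
t: 3.48
tool_pos: [0.6453, -0.0793, 0.0607]
tool_rot: [3.137, 0.005, 2.036]
contact_force: [4.6, -1.5, -0.1]
opening: -0.0
gripper_force: 1.8
```

drive_tool(
  deltas=[
    [[-0.08, 0.19, 0], 0.84],
    [[-0.1, 0.18, 0], 0.84],
    [[-0.1, 0.18, 0], 0.84],
    [[-0.1, 0.17, 0], 0.84],
    [[-0.11, 0.17, 0], 0.84],
    [[-0.12, 0.16, 0], 0.84],
    [[-0.13, 0.15, 0], 0.84],
    [[-0.14, 0.14, 0], 0.84],
    [[-0.15, 0.13, 0], 0.84],
    [[-0.16, 0.12, 0], 0.84],
    [[0, 0, 0], 0],
    [[0, 0, 0], 0],
  ],
)

```text
t: 4.48
tool_pos: [0.6072, -0.0309, 0.0596]
tool_rot: [3.141, 0.001, 2.764]
contact_force: [-0.2, -1.1, 0.9]
opening: 0.007
gripper_force: 0.2
```

Run:
```python
from m import *
c=env.camera("side"); save(c,"pics/s2.png",(170,180,340,290),4)
c=env.camera("top"); g=rectify(c,.032,.5632,-.0986); cv2.imwrite("pics/r2.png",g[:,:,::-1][150:800,100:700][:600])
```

```text
(no output)
```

View pics/r2.png

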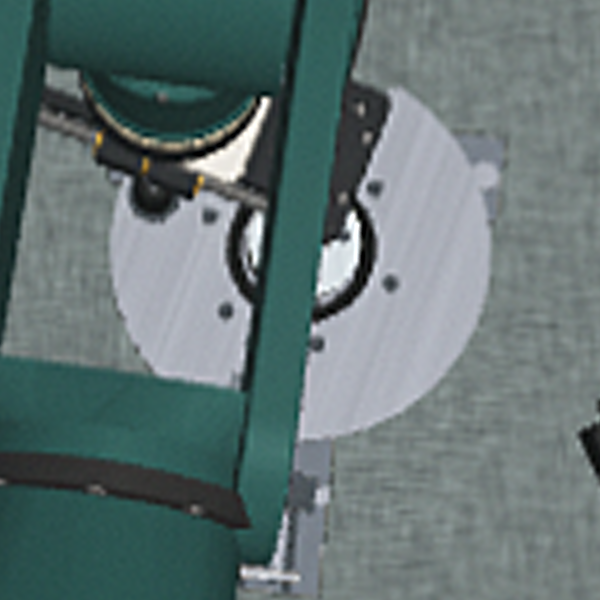

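View pics/s2.png

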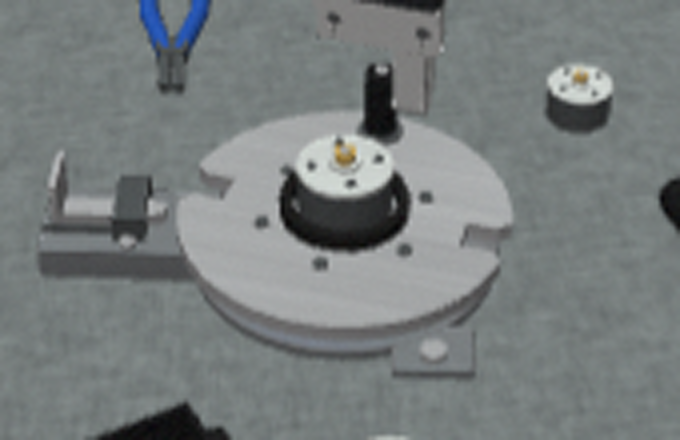

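The side view shows the handle nearly round, with the slots at crop (217,182) and (485,238) and five visible screw heads. The screw heads lie at handle angle + 60°·k, so I'll measure the angle from them.

Run:
```python
from h import *
import pickle
c=pickle.load(open("side0.pkl","rb"))
S=[(287,168),(262,222),(321,264),(405,254),(426,197)]
P=np.array([onz(c,(170+u/4,180+v/4),.033) for u,v in S])
A=np.c_[2*P,np.ones(5)]; x=np.linalg.lstsq(A,(P**2).sum(1),rcond=None)[0][:2]; print("centre",x)
for ctr in (x,np.array([.5632,-.0986])):
    d=P-ctr; print(np.degrees(np.arctan2(d[:,1],d[:,0]))%60, np.hypot(*d.T))
# bolt line in side view: nose, tab top
for u,v,z in((160,208,.031),(133,180,.039),(203,172,.032),(497,238,.032)): 
    d=onz(c,(170+u/4,180+v/4),z)-x; print(u,np.degrees(np.arctan2(d[1],d[0])),np.hypot(*d))
```

```text
centre [ 0.56294559 -0.09847962]
[ 7.75751479  9.82413923 10.00423742  6.29712591  9.26541151] [0.0501208  0.04790387 0.04866441 0.0503776  0.04764568]
[7.90245178 9.63127396 9.67412518 6.14422721 9.45848443] [0.05037192 0.04813428 0.04863908 0.05013015 0.04741425]
160 174.34068268737516 0.1048981910023841
133 167.3728267055667 0.1224449703378431
203 153.09637028846876 0.08922926914169083
497 -19.726132832224366 0.08752527133536601
```

drive_tool(
  deltas=[
    [[-0.15, 0.09, 0], 0.78],
    [[-0.155, 0.08, 0], 0.78],
    [[-0.16, 0.06, 0], 0.78],
    [[-0.165, 0.05, 0], 0.78],
    [[0, 0, 0], 0],
    [[0, 0, 0], 0],
  ],
)

```text
t: 5.08
tool_pos: [0.5879, -0.0233, 0.0589]
tool_rot: [-3.141, -0.001, 3.035]
contact_force: [0.3, -0.3, 0.9]
opening: 0.002
gripper_force: 0.2
```

Run:
```python
from h import *
c=env.camera("side"); save(c,"pics/s3.png",(175,190,310,280),5)
```

```text
(no output)
```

View pics/s3.png

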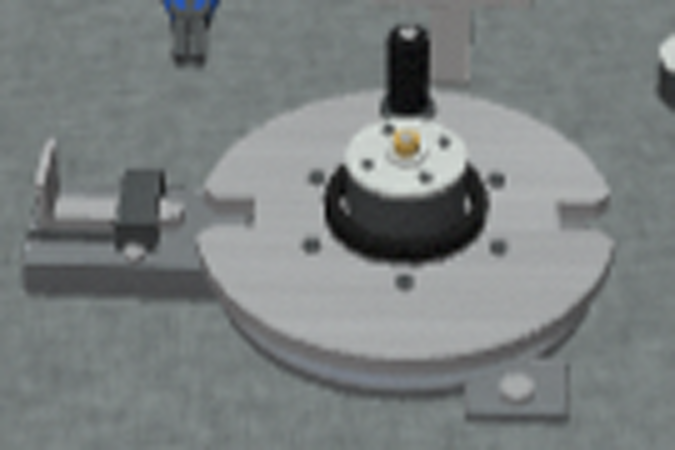

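The slot, near crop (235,211), now faces the bolt nose at (180,210). I'll check the angle numerically.

Run:
```python
from h import *
import pickle
c=pickle.load(open("side0.pkl","rb")); q=lambda u,v,z:onz(c,(175+u/5,190+v/5),z)
x=np.array([.563,-.0985]); a=lambda p:np.degrees(np.arctan2(*(p-x)[::-1]))
print(np.mean([a(q(u,v,.033))%60 for u,v in[(317,178),(311,245),(405,282),(499,247),(497,180)]]))
print("slot inner",a((q(253,198,.032)+q(253,224,.032))/2), "R",a((q(558,202,.032)+q(560,229,.032))/2))
print("nose",a(q(180,210,.031)), "bar", a(q(80,208,.031)))
p,r=q(253,211,.032),q(559,215,.032); print("slot line",np.degrees(np.arctan2(*(p-r)[::-1])))
p,r=q(60,208,.031),q(180,210,.031); print("bar line",np.degrees(np.arctan2(*(p-r)[::-1])))
```

```text
24.9604318042194
slot inner 174.89018724540338 R -5.204349009348619
nose 174.290301437756 bar 174.34564737012963
slot line 174.9872937272718
bar line 174.77173655570542
```

drive_tool(
  deltas=[
    [[0.5, -0.05, 0], 0],
    [[0.5, -0.05, 0], 0],
    [[0, 0, 1], 0],
    [[0, 0, 1], 0],
    [[0, 0, 1], 0],
    [[0, 0, 1], 0],
    [[0, 0, 0], 0],
  ],
)

```text
t: 5.72
tool_pos: [0.6212, -0.0272, 0.187]
tool_rot: [-3.141, 0.012, 3.035]
contact_force: [-0.3, -0.0, 1.6]
opening: 0.007
gripper_force: 0.0
```

drive_tool(
  deltas=[
    [[-0.94, -0.2, 0], 0],
    [[-0.94, -0.2, 0], 0],
    [[-0.94, -0.2, 0], 0],
    [[-0.94, -0.2, 0], 0],
    [[-0.94, -0.2, 0], 0],
    [[-0.94, -0.2, 0], 0],
    [[-0.94, -0.2, 0], 0],
    [[-0.94, -0.2, 0], 0],
    [[-0.94, -0.2, 0], 0],
    [[0, 0, 0], 0],
    [[0, 0, 0], 0],
    [[0, 0, 0], 0],
  ],
)

```text
t: 6.72
tool_pos: [0.3645, -0.0804, 0.1788]
tool_rot: [3.142, 0.0, 3.036]
contact_force: [0.7, 0.3, 0.4]
opening: 0.005
gripper_force: 0.0
```

drive_tool(
  deltas=[
    [[0, 0, -1], 0],
    [[0, 0, -1], 0],
    [[0, 0, -1], 0],
    [[0, 0, -0.9], 0],
    [[0, 0, -0.5], 0],
    [[0, 0, 0], 0],
    [[0, 0, 0], 0],
  ],
)

```text
t: 7.3
tool_pos: [0.3642, -0.0798, 0.0462]
tool_rot: [3.141, -0.003, 3.038]
contact_force: [-0.5, -0.7, -0.4]
opening: 0.006
gripper_force: 0.0
```

Run:
```python
from h import *
c=env.camera("side"); save(c,"pics/s4.png",(160,180,310,280),5)
```

```text
(no output)
```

View pics/s4.png

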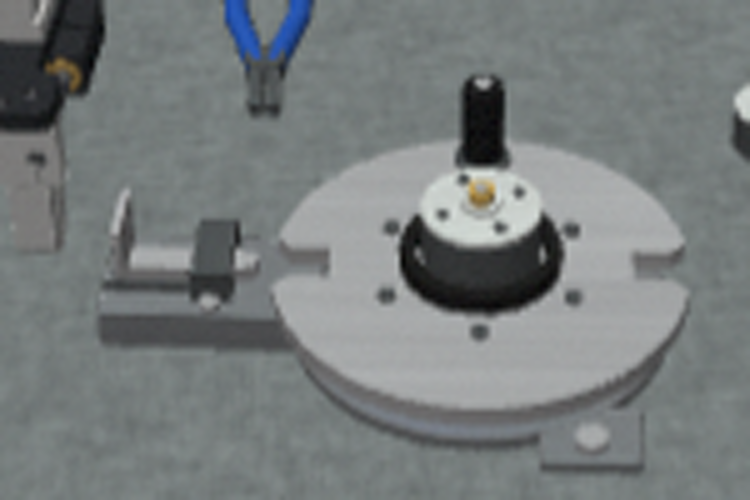

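The finger waits behind the tab at about the right height, and the slot is still aligned. Now I'll push the tab towards the disc.

drive_tool(
  deltas=[
    [[0.15, -0.014, 0], 0],
    [[0.15, -0.014, 0], 0],
    [[0.15, -0.014, 0], 0],
    [[0.15, -0.014, 0], 0],
    [[0.15, -0.014, 0], 0],
    [[0.15, -0.014, 0], 0],
    [[0.15, -0.014, 0], 0],
    [[0.15, -0.014, 0], 0],
    [[0.15, -0.014, 0], 0],
    [[0.15, -0.014, 0], 0],
  ],
)

```text
t: 8.18
tool_pos: [0.4094, -0.0846, 0.0469]
tool_rot: [-3.141, -0.001, 3.037]
contact_force: [-2.6, -0.4, 2.1]
opening: 0.004
gripper_force: 1.4
```

drive_tool(
  deltas=[
    [[0.1, -0.01, 0], 0],
    [[0.1, -0.01, 0], 0],
    [[0, 0, 0], 0],
  ],
)

```text
t: 8.43
tool_pos: [0.416, -0.0851, 0.0469]
tool_rot: [3.141, 0.001, 3.037]
contact_force: [-0.6, -0.7, -0.3]
opening: 0.006
gripper_force: 0.3
```

drive_tool(
  deltas=[
    [[0.06, -0.006, 0], 0],
    [[0.06, -0.006, 0], 0],
    [[0, 0, 0], 0],
  ],
)

```text
t: 8.68
tool_pos: [0.4168, -0.0851, 0.0468]
tool_rot: [3.141, -0.005, 3.037]
contact_force: [-7.3, -1.0, 6.4]
opening: 0.003
gripper_force: 3.8
```

drive_tool(
  deltas=[
    [[0.06, -0.006, 0], 0],
    [[0, 0, 0], 0],
  ],
)

```text
t: 8.85
tool_pos: [0.4169, -0.0851, 0.0468]
tool_rot: [3.141, -0.01, 3.038]
contact_force: [-12.4, -0.4, 9.1]
opening: 0.004
gripper_force: 6.3
```

Run:
```python
from h import *
c=env.camera("side"); save(c,"pics/s5.png",(165,190,275,270),6)
x=np.array([.563,-.0985]);u=np.array([np.cos(np.radians(174.3)),np.sin(np.radians(174.3))])
for r,z in((.073,.031),(.078,.031),(.136,.058),(.141,.058)): print(r,(proj(c,[*(x+r*u),z])[0]-[165,190])*6)
```

```text
0.073 [354.30189961 253.71776901]
0.078 [341.10173551 253.43464088]
0.136 [183.28610105 194.0792722 ]
0.141 [169.94029868 193.79493284]
```

View pics/s5.png

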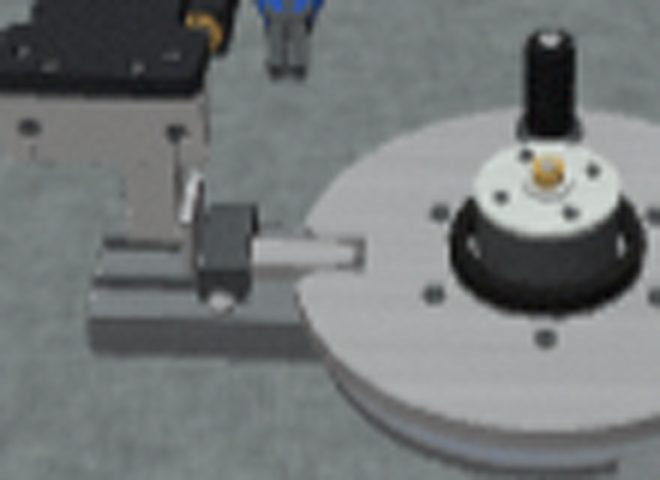

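The nose tip is at crop x≈353, and fully home projects to 354, so the bolt is home against its stop. Now I'll back off and lift.

drive_tool(
  deltas=[
    [[-0.3, 0.03, 0], 0],
    [[-0.6, 0.06, 0], 0],
    [[-0.6, 0.06, 0], 0],
    [[0, 0, 1], 0],
    [[0, 0, 1], 0],
    [[0, 0, 1], 0],
    [[0, 0, 1], 0],
    [[0, 0, 0], 0],
    [[0, 0, 0], 0],
    [[0, 0, 0], 0],
  ],
)

```text
t: 9.73
tool_pos: [0.3757, -0.0808, 0.1664]
tool_rot: [3.141, 0.0, 3.038]
contact_force: [-0.2, 1.2, -0.7]
opening: 0.005
gripper_force: 0.0
```

Run:
```python
from h import *
c=env.camera("side"); save(c,"pics/s6.png",(165,190,275,270),6)
```

```text
(no output)
```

View pics/s6.png

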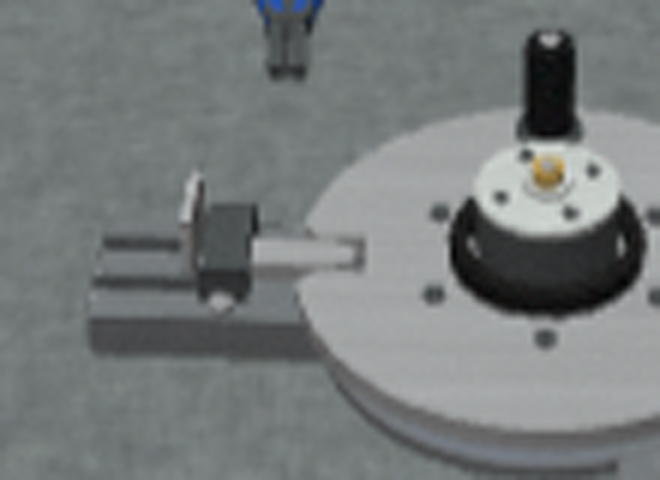

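The bolt is still home in the slot, with the nose at (353,253), the motor is in its nest and the robot is clear.

```bash
python3 -c "
from station import env
print(env.sign_off())"
```

```text
the job is handed in; nothing more can be done
None
```

The turntable is locked: I turned a slot to face the bolt and pushed the bolt home to its stop, the motor is still in its nest, and the arm was clear of everything when I handed the job in at about 10 s.

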